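# Fetch the marker from under the riser with the reacher

### The job

The marker has ended up under the clear riser that carries the honey jar and the shaker, where a hand does not fit. Pick up the reacher by its grip and trigger, squeeze the trigger to close the jaws on the marker where it lies under the riser, draw it out and lay it flat inside the small steel tray, then put the reacher back down flat on the counter, touching neither tray nor riser. Handle the marker only with the reacher, and do not shove the riser's load or the steel tray about.

Things in the scene. Friction and masses are not known exactly. Their poses are not given: they have to be found in the camera images.
- reacher: Reacher (pick-up tool), 0.2 kg, 308 mm long, lying on its side: black pistol grip, red trigger in front of it, black body with orange stripe, aluminium tube, two jaws. Origin: on its underside, midway between back of grip and front of trigger; x points along the tool to the jaws, z up as it lies. Take grip and trigger together at the origin, closing along x. Body, tube and jaws lie along y=-50 mm.
- grip_back (a point): Point on the back face of the black grip: x=-30, y=0, z=15 mm of the reacher. The grip is 20 mm thick in x, runs from y=-37 to +55 mm and from z=0 to 30 mm.
- trigger_front (a point): Point on the front face of the red trigger: x=+30, y=0, z=15 mm of the reacher when released; moves with the trigger, which runs from y=-28 to +36 mm and z=2 to 28 mm.
- trigger (a joint): Travel of the red trigger towards the grip, m: 0 released, 0.018 fully pulled; spring 8 N at 0, 14 N at the end. Width over grip and trigger: 60 mm minus the travel. Both jaws turn in step with it: pads 72 mm apart at 0, parallel and 18 mm apart (on the marker) at 0.014, nearly touching at 0.018. Squeezed 2 mm in, the tool is held with its jaws open.
- collar (a point): Centre of the orange collar round the tube: x=109, y=-50, z=24 mm of the reacher; 10 mm long, 47 mm across. The tool rests on it and on the grip. Body (x -45 to 77 mm) spans z=9 to 39 mm, the 16 mm tube z=16 to 32 mm; ahead of the collar only the jaw pads reach below z=16 mm.
- jaw_mid (a point): Point fixed on the reacher midway between the closed jaw pads: x=248, y=-50, z=13 mm of the reacher. Pads: black rubber with orange backs, 30 mm long, z=3 to 23 mm; closed, their tips are at x=263 mm. Fully open the jaws measure about 100 mm across and end at about x=258 mm. Jaw pivots: x=178 mm. Highest point of the jaws z=31 mm.
- jaw_left: Jaw on the reacher's +y side; origin on its pivot, x=178, y=-38, z=24 mm of the reacher. Driven by the trigger.
- jaw_right: Jaw on the reacher's -y side; origin on its pivot, x=178, y=-62, z=24 mm of the reacher. Driven by the trigger.
- marker: White marker pen with black cap and end, 154 mm long along its y, 18 mm wide and 19 mm high where it is solid (it does not roll), 15 to 30 g. Origin: centre of its underside.
- riser: Clear acrylic riser with bright edges, fixed: deck 200 (its x) by 220 mm (its y), 6 mm thick, underside 75 mm and top 81 mm above the counter, on two 6 mm cheeks along its y=-107 and +107 mm; open at front (-x) and back. Origin: centre of its footprint, on the counter. The marker lies below the deck roughly along the riser's x.
- shaker: Clear shaker with grey cap, 44 mm wide, 90 mm high, loose on the back half of the riser. Origin: centre of its foot.
- honey_jar: Jar with yellow lid, 96 mm wide, 158 mm high, loose on the back half of the riser. Origin: centre of its foot.
- steel_tray: Small pressed steel tray, loose, 130 (its x) by 210 mm (its y), rim 15 mm high, floor about 4 mm thick and about 112 by 188 mm inside. Origin: centre of its underside.

How it is judged:
By the outcome, as a careful person would: the job done as asked, in the order asked, and still so for the second after the job is handed in, with the robot touching nothing.
It also fails if it takes over 58 s, if anything falls off the work surface, if the arm or the gripper's body presses on something with over 40 N, if the wrist force passes 120 N, or if a joint passes its speed limit or range.

### The arm

A 7-joint arm with a two-finger parallel gripper is mounted at the origin on a cart in front of the work surface, level with it; the furniture and walls round the work are solid. World frame = base frame: x ahead of the robot, y to its left, z up, the work surface at z = 0. Lengths are in m, angles in rad, forces in N, time in s.
With the tool pointing down it reaches from about 0.4 to 0.75 m from the base axis. Payload 19.5 kg.
Tool frame: the origin (TCP) lies at the very end of the fingers, on their centre line; the grasp point (between the pads) lies bot.tcp_to_grasp behind it (bot.tcp_to_grasp is the distance from the TCP to the grasp point, in m); z points along the fingers, y is the line along which they close (so a half turn about z gives the same grasp; the last joint's range is limited). The gripper opens to 85 mm and grips with 20 to 120 N. Pads are 22 mm wide; open, the fingers measure 114 mm over their backs; the gripper's body (76 mm by 85 mm) begins 54 mm behind the grasp point. The pads swing forward as they close: fully open they stand 13 mm farther back than shut.
Start: joints at [-1.367, 0.707, -0.028, 1.485, 0.022, 0.951, -0.075], TCP at [0.14, 0.558, 0.231] pointing down, gripper open.
Joint ranges: [-2.71, 2.71], [-0.32, 2.16], [-1.57, 1.52], [0, 2.45], [-1.46, 4.6], [0, 2.02], [-2.83, 2.83]. Speed limits (rad/s): [1.89, 1.89, 2.57, 2.57, 3.01, 3.01, 3.01].

### API

Orientations are given as a rotation vector (axis times angle).
In Python, from bench import bot gives the robot as it stands.
- The arm moves only by the tool apply_moves, never from a script. Its argument "steps" is a list of rows, each an object with "angular": the turn, a rotation vector about the tool's x, y, z normalised to -1 to 1, where 1 is 180 degrees, a list of three; "xyz": the shift along the tool's x, y, z normalised to -1 to 1, where 1 is 0.1 m, a list of three; "hand": the opening, from -1 (shut) to 1 (fully open). In form: [{"angular": [ax, ay, az], "xyz": [x, y, z], "hand": hand}, ...]. A call has exactly 5 rows; each row shifts and turns the commanded pose from where the row before left it, along the tool's axes as they then stand; what a row does not reach is not made up. A row lasts 1/12 s, in which the tool goes at most 41.7 mm and 7.16 degrees, less where a joint would pass 70% of its speed; a pose out of reach is approached as far as the arm can. A call with a number of a shift or a turn outside -1 to 1 is refused whole. A call with a gripper value outside its range is refused whole. The fingers move at their own pace and stop on an object; the grip force is fixed at half the most. Time passes only in rows, so rows that do not move let the fingers close, or fill a call up. It gives the time, the measured TCP pose, the force, the opening and the grip force at its end, in the units of the state.
- bot.get_state(): the state, without advancing time (a new reading comes with each control period).
- bot.capture(name): name is "scene" or "top"; returns a dict with "color" (400x640x3 uint8, red, green, blue), "range_z" (400x640 float32, m along the optical axis (not along the pixel's ray), 0 where there is no reading), "fx", "fy", "cx", "cy" (pixels), "k1" (the pictures are not rectified: a ray, as slopes to the right and down, at radius r is drawn at 1 + k1 r^2 times it, then the intrinsics apply), "R" (3x3) and "t" (3): a world point X has camera coordinates R X + t. Camera axes: x right, y down, z forward; pixel columns grow to the right and rows downward; lengths in m; the calibration is good to about 2 mm. A picture is of the moment at which its call begins.
- bot.close_job(): hands the job in; it is judged then, once.
The state is a dict: "clock": time; "joint_pos": joint angles; "joint_velocities": joint speeds; "joint_efforts": joint torques, N m; "tcp_pos": TCP position; "ee_rot": TCP orientation; "force": force on the tool from outside, world axes, zero at the start; "torque": the same for the moment, N m; "width": opening from 0.0 (shut) to 1.0 (fully open); "grip_force": force on a finger pad.
Only numpy, scipy, OpenCV 4.12 (cv2) and the standard library are available. Lean on these libraries where they do the work, as an engineer would, in place of code of your own. Each camera call takes 0.05 s, during which the arm holds its last target. There are 200 camera calls.

## Working session

There is one attempt and no reset: what is moved stays moved. The work goes in short steps, Python scripts to look and compute and a tool call to move; the robot and the scene stay as the last step left them, time stands still between calls to the robot, and variables do not carry over. Pictures are saved under pics/ and viewed, at most 10 in all, crops included, and the job is handed in when it is done.

Besides the shell and the picture viewer there is one more tool, called after "Emit:" as name([rows], argument=value, ...), one row to a line, values as JSON. apply_moves: Moves the arm, as the interface text tells. Scaled input: -1 to 1 covers 0.1 m each way for a shift and 180 degrees each way for a turn. Its arguments: {"type":"object","properties":{"steps":{"type":"array"}},"required":["steps"]}

```bash
mkdir -p pics; cat > h.py <<'E'
import numpy as np, cv2
from bench import bot
from scipy.spatial.transform import Rotation as Ro
def cap(n,f):
    c=bot.capture(n); cv2.imwrite('pics/'+f+'.png',c['color'][:,:,::-1]); np.savez('pics/'+f,**c); return c
def pix(c,u,v,z=None):
    "world point of pixel on plane z (or by depth)"
    x,y=(u-c['cx'])/c['fx'],(v-c['cy'])/c['fy']; a,b=x,y
    for _ in range(10):
        s=1+c['k1']*(a*a+b*b); a,b=x/s,y/s
    d=np.array([a,b,1.]); R,t=c['R'],c['t']; o=-R.T@t; w=R.T@d
    k=float(c['range_z'][int(round(v)),int(round(u))]) if z is None else (z-o[2])/w[2]
    return o+k*w
E
python3 - <<'E'
from h import *
for n in('scene','top'):
    c=cap(n,n+'0'); print(n,-c['R'].T@c['t'],c['R'][2],c['fx'])
print(bot.get_state(),bot.tcp_to_grasp)
E
```

```text
scene [-0.29500734 -0.57754303  0.74784658] [ 0.68551562  0.46451269 -0.56062135] 454.34966804880605
top [ 0.36887053 -0.04161429  1.0854629 ] [ 0.1476693  -0.0014219  -0.98903577] 365.62126411821714
{'clock': 0.1, 'joint_pos': array([-1.36668289,  0.7070238 , -0.02759549,  1.48495741,  0.02196967,
        0.95091247, -0.07551161]), 'joint_velocities': array([ 4.38450976e-04, -5.03733497e-05,  1.43844359e-03,  6.26216039e-04,
        1.91061053e-04,  1.08893322e-03,  1.12803577e-03]), 'joint_efforts': array([ 1.80726733e-03, -8.84276390e+01,  1.23638872e+00, -2.36451745e+01,
        1.70702819e-02,  4.92501946e-03, -4.37509152e-05]), 'tcp_pos': array([0.13986724, 0.55747802, 0.23088293]), 'ee_rot': array([-3.85210945e-01, -3.11778309e+00,  1.56182326e-03]), 'force': array([-0.51327934,  0.03523587,  0.47985464]), 'torque': array([-0.00735611,  0.00075601,  0.07042161]), 'grip_force': 0.0, 'width': 1.0025203870311756} 0.0187
```

View pics/scene0.png

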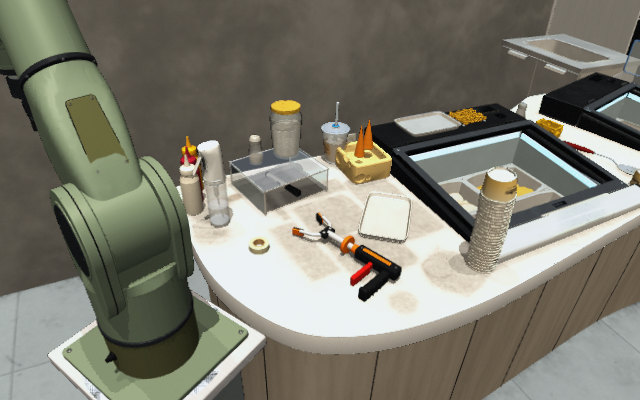

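View pics/top0.png

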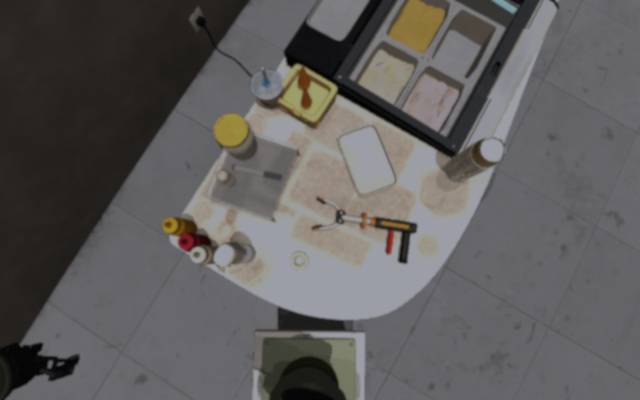

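The scene view shows the reacher at about (345,255), jaws to the left, the riser at (280,180) and the tray at (385,217). In the top view the grip is at (404,245), the trigger at (390,241), the jaws at (318,213), the riser at (255,178), the marker cap at (272,175) and the tray at (367,160).

```bash
python3 - <<'E'
import cv2
a=cv2.imread('pics/top0.png'); cv2.imwrite('pics/topc.png',cv2.resize(cv2.convertScaleAbs(a[100:280,190:430],alpha=1.3),None,fx=3.3333,fy=3.3333,interpolation=cv2.INTER_CUBIC))
a=cv2.imread('pics/scene0.png'); cv2.imwrite('pics/scenec.png',cv2.resize(a[130:310,210:420],None,fx=3.3333,fy=3.3333,interpolation=cv2.INTER_CUBIC))
E
```

```text
(no output)
```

View pics/topc.png

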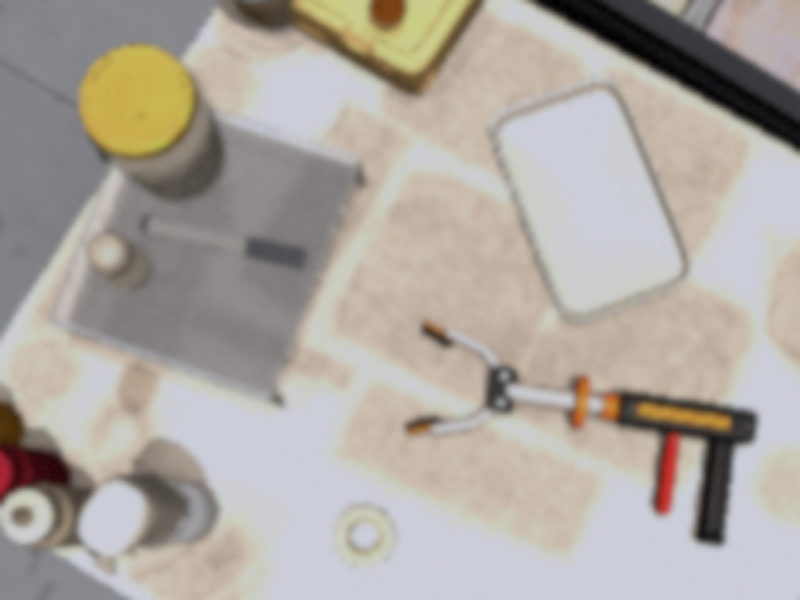

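View pics/scenec.png

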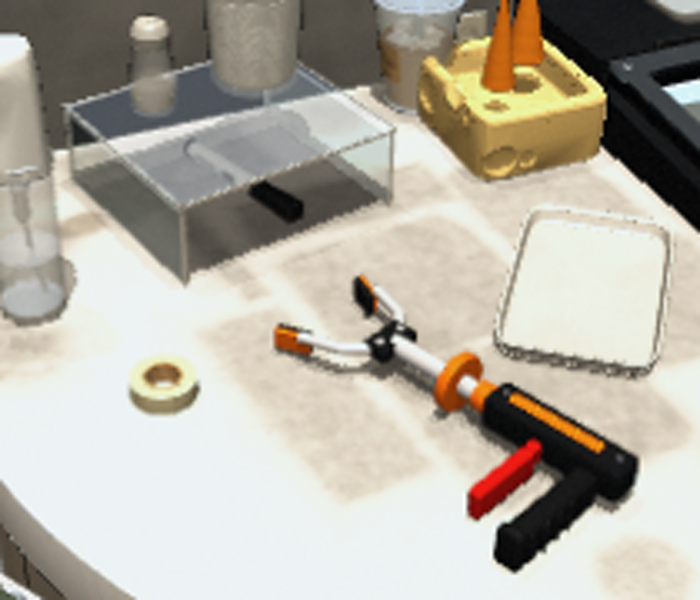

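The crop shows the reacher body end at (757,426), collar (581,401), grip end (710,540) and trigger end (664,512). The marker runs (305,257) to (147,222). Riser corners are at (365,168), (280,402) and (54,320). Tray corners are at (492,127), (612,85), (687,270) and (572,320).

```bash
python3 - <<'E'
from h import *
np.set_printoptions(precision=4,suppress=True)
c=dict(np.load('pics/top0.npz'))
s=dict(np.load('pics/scene0.npz'))
P=lambda u,v,z:pix(c,190+(u+.5)/3.3333-.5,100+(v+.5)/3.3333-.5,z)
S=lambda u,v,z:pix(s,210+(u+.5)/3.3333-.5,130+(v+.5)/3.3333-.5,z)
for n,u,v,z in [('bodyend',757,426,.024),('collar',581,401,.024),('pivots',500,389,.024),('gripend',710,540,.03),('trigend',663,513,.028),('jawL',408,427,.02),('jawR',427,325,.02),
 ('mcap',305,257,.012),('mend',147,222,.012),('rFR',365,170,.081),('rFL',279,402,.081),('rBL',54,320,.081),('rBR',217,113,.081),
 ('t1',492,127,.015),('t2',610,83,.015),('t3',687,270,.015),('t4',572,321,.015),('shaker',110,254,.17),('jarlid',137,100,.235)]:
    print(n,P(u,v,z))
print('scene')
for n,u,v,z in [('mcapS',298,212,.01),('mendS',190,148,.01),('collarS',458,381,.024),('rFL',183,207,.081),('rFLb',183,281,0),('rFR',393,129,.081),('rFRb',390,198,0),('tr near',650,373,0),('tr left',498,352,0),('gripend',513,560,.0),('trigend',475,515,.002)]:
    print(n,S(u,v,z))
a=np.array
st=bot.get_state(); print(Ro.from_rotvec(st['ee_rot']).as_matrix())
E
```

```text
bodyend [ 0.4489 -0.3091  0.024 ]
collar [ 0.4695 -0.155   0.024 ]
pivots [ 0.4794 -0.0842  0.024 ]
gripend [ 0.3502 -0.2646  0.03  ]
trigend [ 0.373  -0.2248  0.028 ]
jawL [ 0.4457 -0.004   0.02  ]
jawR [ 0.5361 -0.0195  0.02  ]
mcap [0.5982 0.0912 0.012 ]
mend [0.6294 0.2354 0.012 ]
rFR [0.6596 0.0337 0.081 ]
rFL [0.4609 0.1009 0.081 ]
rBL [0.5278 0.2921 0.081 ]
rBR [0.7092 0.162  0.081 ]
t1 [ 0.7204 -0.0764  0.015 ]
t2 [ 0.7637 -0.1848  0.015 ]
t3 [ 0.5891 -0.252   0.015 ]
t4 [ 0.5417 -0.1484  0.015 ]
shaker [0.5656 0.2221 0.17  ]
jarlid [0.6666 0.1898 0.235 ]
scene
mcapS [0.6    0.0885 0.01  ]
mendS [0.6271 0.2352 0.01  ]
collarS [ 0.4707 -0.1559  0.024 ]
rFL [0.4649 0.1026 0.081 ]
rFLb [0.4709 0.1124 0.    ]
rFR [0.6683 0.0361 0.081 ]
rFRb [0.6804 0.0441 0.    ]
tr near [ 0.5927 -0.2584  0.    ]
tr left [ 0.5452 -0.1488  0.    ]
gripend [ 0.3584 -0.2701  0.    ]
trigend [ 0.378  -0.2283  0.002 ]
[[-0.9699  0.2434 -0.0002]
 [ 0.2434  0.9699 -0.001 ]
 [-0.     -0.001  -1.    ]]
```

```bash
cat >> h.py <<'E'
def rot(h,p=0.):
    "tool rotation for reacher heading h deg (from +y towards +x), nose-down pitch p deg"
    h,p=np.radians([h,p]); x=np.array([np.sin(h)*np.cos(p),np.cos(h)*np.cos(p),-np.sin(p)])
    y=np.array([-np.cos(h),np.sin(h),0]); return np.c_[y,x,-np.cross(x,y)]
def plan(*wps,start=None):
    "each wp: xyz,h,p,n -> constant row repeated n times"
    s=bot.get_state(); X,R=(s['tcp_pos'],Ro.from_rotvec(s['ee_rot']).as_matrix()) if start is None else start
    for P,h,p,n in wps:
        P=np.array(P); G=rot(h,p); w=Ro.from_matrix(R.T@G).as_rotvec()/n; S=np.zeros((3,3)); A=R.copy(); Q=Ro.from_rotvec(w).as_matrix()
        for k in range(n): S+=A; A=A@Q
        d=np.linalg.solve(S,P-X); print(n,'x ang',np.round(w/np.pi,4),'xyz',np.round(d/.1,3),'| mm',round(np.linalg.norm(d)*1e3,1),'deg',round(np.degrees(np.linalg.norm(w)),2)); X,R=P,G
def O2tcp(O,h,p=0,off=(0,-.006,0)):
    "tcp for reacher origin O (tcp offset in reacher frame)"
    R=rot(h,p); return np.array(O)+R@np.array([off[1],off[0],-off[2]])
def st():
    s=bot.get_state(); R=Ro.from_rotvec(s['ee_rot']).as_matrix(); x=R[:,1]
    print(round(s['clock'],2),np.round(s['tcp_pos'],4),'h',round(np.degrees(np.arctan2(x[0],x[1])),2),'p',round(np.degrees(-np.arcsin(x[2])),2),'F',np.round(s['force'],1),'w',round(s['width']*85,1),'g',s['grip_force'])
E
python3 - <<'E'
from h import *
c=dict(np.load('pics/top0.npz'))
for u,v in[(228,252),(200,255),(190,243),(178,226),(299,259)]: print(pix(c,u,v))
g=O2tcp([.4058,-.2568,0],7.7); print(g)
plan(([.14,.5575,.36],14.1,0,4),([.45,.12,.36],14.1,0,16),([g[0],g[1],.30],7.7,0,12),([g[0],g[1],.13],7.7,0,8))
E
```

```text
[0.37206104 0.18080853 0.23940897]
[0.36384484 0.27697164 0.14640019]
[0.39404035 0.30531554 0.14455502]
[0.43819956 0.343779   0.13400767]
[3.54996054e-01 3.36849415e-02 2.83453763e-04]
[ 0.4117459  -0.25760392  0.        ]
4 x ang [-0.0001  0.      0.    ] xyz [-0.    -0.    -0.323] | mm 32.3 deg 0.01
16 x ang [0. 0. 0.] xyz [-0.255 -0.218 -0.   ] | mm 33.5 deg 0.0
12 x ang [ 0.     0.    -0.003] xyz [-0.03  -0.315  0.05 ] | mm 32.0 deg 0.53
8 x ang [0. 0. 0.] xyz [-0.     0.     0.212] | mm 21.2 deg 0.0
```

Emit:
apply_moves([
  {"angular": [0, 0, 0], "xyz": [0, 0, -0.33], "hand": 1},
  {"angular": [0, 0, 0], "xyz": [0, 0, -0.33], "hand": 1},
  {"angular": [0, 0, 0], "xyz": [0, 0, -0.33], "hand": 1},
  {"angular": [0, 0, 0], "xyz": [0, 0, -0.33], "hand": 1},
  {"angular": [0, 0, 0], "xyz": [-0.2, -0.2, 0], "hand": 1},
])

```text
clock: 0.52
tcp_pos: [0.1524, 0.5377, 0.3685]
ee_rot: [-0.379, -3.118, -0.015]
force: [-0.2, 1.0, -1.3]
width: 0.996
grip_force: 0.0
```

Emit:
apply_moves([
  {"angular": [0, 0, 0], "xyz": [-0.26, -0.22, 0], "hand": 1},
  {"angular": [0, 0, 0], "xyz": [-0.26, -0.22, 0], "hand": 1},
  {"angular": [0, 0, 0], "xyz": [-0.26, -0.22, 0], "hand": 1},
  {"angular": [0, 0, 0], "xyz": [-0.26, -0.22, 0], "hand": 1},
  {"angular": [0, 0, 0], "xyz": [-0.26, -0.22, 0], "hand": 1},
])

```text
clock: 0.93
tcp_pos: [0.2544, 0.3935, 0.3632]
ee_rot: [-0.385, -3.118, 0.0]
force: [0.8, 1.0, 0.3]
width: 0.998
grip_force: 0.0
```

Emit:
apply_moves([
  {"angular": [0, 0, 0], "xyz": [-0.26, -0.22, 0], "hand": 1},
  {"angular": [0, 0, 0], "xyz": [-0.26, -0.22, 0], "hand": 1},
  {"angular": [0, 0, 0], "xyz": [-0.26, -0.22, 0], "hand": 1},
  {"angular": [0, 0, 0], "xyz": [-0.26, -0.22, 0], "hand": 1},
  {"angular": [0, 0, 0], "xyz": [-0.26, -0.22, 0], "hand": 1},
])

```text
clock: 1.35
tcp_pos: [0.3537, 0.2552, 0.3633]
ee_rot: [-0.385, -3.118, 0.0]
force: [1.4, 1.5, 0.1]
width: 1.0
grip_force: 0.0
```

Emit:
apply_moves([
  {"angular": [0, 0, 0], "xyz": [-0.26, -0.22, 0], "hand": 1},
  {"angular": [0, 0, 0], "xyz": [-0.26, -0.22, 0], "hand": 1},
  {"angular": [0, 0, 0], "xyz": [-0.26, -0.22, 0], "hand": 1},
  {"angular": [0, 0, 0], "xyz": [-0.26, -0.22, 0], "hand": 1},
  {"angular": [0, 0, 0], "xyz": [-0.26, -0.22, 0], "hand": 1},
])

```text
clock: 1.77
tcp_pos: [0.453, 0.1169, 0.3633]
ee_rot: [-0.385, -3.118, 0.0]
force: [-0.6, 0.6, -0.1]
width: 1.001
grip_force: 0.0
```

```bash
python3 - <<'E'
from h import *
st(); g=O2tcp([.4058,-.2568,0],7.7)
plan(([g[0],g[1],.22],7.7,0,12),([g[0],g[1],.06],7.7,0,8))
E
```

```text
1.77 [0.453  0.1169 0.3633] h 14.08 p 0.01 F [-0.6  0.6 -0.1] w 85.1 g 0.0
12 x ang [-0.    -0.    -0.003] xyz [-0.027 -0.313  0.119] | mm 33.6 deg 0.53
8 x ang [0. 0. 0.] xyz [-0.   0.   0.2] | mm 20.0 deg 0.0
```

Emit:
apply_moves([
  {"angular": [0, 0, -0.003], "xyz": [-0.027, -0.313, 0.119], "hand": 1},
  {"angular": [0, 0, -0.003], "xyz": [-0.027, -0.313, 0.119], "hand": 1},
  {"angular": [0, 0, -0.003], "xyz": [-0.027, -0.313, 0.119], "hand": 1},
  {"angular": [0, 0, -0.003], "xyz": [-0.027, -0.313, 0.119], "hand": 1},
  {"angular": [0, 0, -0.003], "xyz": [-0.027, -0.313, 0.119], "hand": 1},
])

```text
clock: 2.18
tcp_pos: [0.4297, -0.0384, 0.3033]
ee_rot: [-0.31, -3.126, 0.0]
force: [1.2, -0.1, 0.2]
width: 0.998
grip_force: 0.0
```

Emit:
apply_moves([
  {"angular": [0, 0, -0.003], "xyz": [-0.027, -0.313, 0.119], "hand": 1},
  {"angular": [0, 0, -0.003], "xyz": [-0.027, -0.313, 0.119], "hand": 1},
  {"angular": [0, 0, -0.003], "xyz": [-0.027, -0.313, 0.119], "hand": 1},
  {"angular": [0, 0, -0.003], "xyz": [-0.027, -0.313, 0.119], "hand": 1},
  {"angular": [0, 0, -0.003], "xyz": [-0.027, -0.313, 0.119], "hand": 1},
])

```text
clock: 2.6
tcp_pos: [0.4151, -0.1949, 0.2437]
ee_rot: [-0.237, -3.132, -0.0]
force: [0.4, -0.2, -0.0]
width: 0.998
grip_force: 0.0
```

Emit:
apply_moves([
  {"angular": [0, 0, -0.003], "xyz": [-0.027, -0.313, 0.119], "hand": 1},
  {"angular": [0, 0, -0.003], "xyz": [-0.027, -0.313, 0.119], "hand": 1},
  {"angular": [0, 0, 0], "xyz": [0, 0, 0.25], "hand": 1},
  {"angular": [0, 0, 0], "xyz": [0, 0, 0.25], "hand": 1},
  {"angular": [0, 0, 0], "xyz": [0, 0, 0.25], "hand": 1},
])

```text
clock: 3.02
tcp_pos: [0.4115, -0.2566, 0.1444]
ee_rot: [0.21, 3.134, -0.0]
force: [0.3, 0.5, 0.4]
width: 1.003
grip_force: 0.0
```

Emit:
apply_moves([
  {"angular": [0, 0, 0], "xyz": [0, 0, 0.25], "hand": 1},
  {"angular": [0, 0, 0], "xyz": [0, 0, 0.25], "hand": 1},
  {"angular": [0, 0, 0], "xyz": [0, 0, 0.2], "hand": 1},
  {"angular": [0, 0, 0], "xyz": [0, 0, 0], "hand": 1},
  {"angular": [0, 0, 0], "xyz": [0, 0, 0], "hand": 1},
])

```text
clock: 3.43
tcp_pos: [0.4115, -0.256, 0.0754]
ee_rot: [-0.208, -3.133, -0.001]
force: [0.3, 0.4, 0.2]
width: 1.004
grip_force: 0.0
```

```bash
python3 - <<'E'
from h import *
c=cap('scene','s1'); st(); cv2.imwrite('pics/s1c.png',cv2.resize(c['color'][170:320,280:430,::-1],None,fx=4,fy=4,interpolation=cv2.INTER_CUBIC))
E
```

```text
3.48 [ 0.4119 -0.2563  0.0763] h 7.61 p 0.01 F [-0.2 -0.5 -0.1] w 84.7 g 0.0
```

View pics/s1c.png

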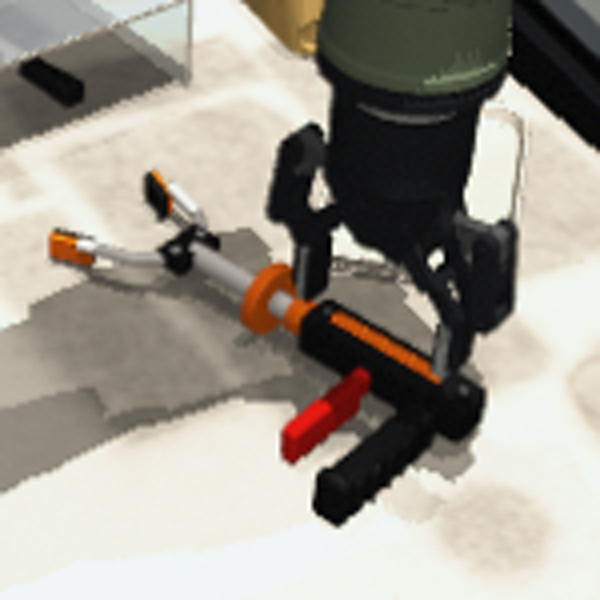

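The fingers straddle the grip and trigger line, front finger at about (312,290) and rear at (450,370). Descending.

Emit:
apply_moves([
  {"angular": [0, 0, 0], "xyz": [0, 0, 0.2], "hand": 1},
  {"angular": [0, 0, 0], "xyz": [0, 0, 0.2], "hand": 1},
  {"angular": [0, 0, 0], "xyz": [0, 0, 0.2], "hand": 1},
  {"angular": [0, 0, 0], "xyz": [0, 0, 0.14], "hand": 1},
  {"angular": [0, 0, 0], "xyz": [0, 0, 0], "hand": 1},
])

```text
clock: 3.9
tcp_pos: [0.4117, -0.2561, 0.0009]
ee_rot: [-0.208, -3.134, -0.001]
force: [-0.6, -0.4, -0.4]
width: 1.002
grip_force: 0.0
```

Emit:
apply_moves([
  {"angular": [0, 0, 0], "xyz": [0, 0, 0], "hand": 0.3},
  {"angular": [0, 0, 0], "xyz": [0, 0, 0], "hand": 0.3},
  {"angular": [0, 0, 0], "xyz": [0, 0, 0], "hand": 0.3},
  {"angular": [0, 0, 0], "xyz": [0, 0, 0], "hand": 0.3},
  {"angular": [0, 0, 0], "xyz": [0, 0, 0], "hand": 0.3},
])

```text
clock: 4.32
tcp_pos: [0.4125, -0.2574, 0.0033]
ee_rot: [0.21, 3.132, -0.004]
force: [-0.7, -5.2, 12.0]
width: 0.654
grip_force: 11.8
```

```bash
python3 - <<'E'
from h import *
st(); c=cap('scene','s2'); cv2.imwrite('pics/s2c.png',cv2.resize(c['color'][170:320,280:430,::-1],None,fx=4,fy=4,interpolation=cv2.INTER_CUBIC))
E
```

```text
4.32 [ 0.4125 -0.2574  0.0033] h 7.66 p 0.12 F [-0.7 -5.2 12. ] w 55.6 g 11.793627440929413
```

View pics/s2c.png

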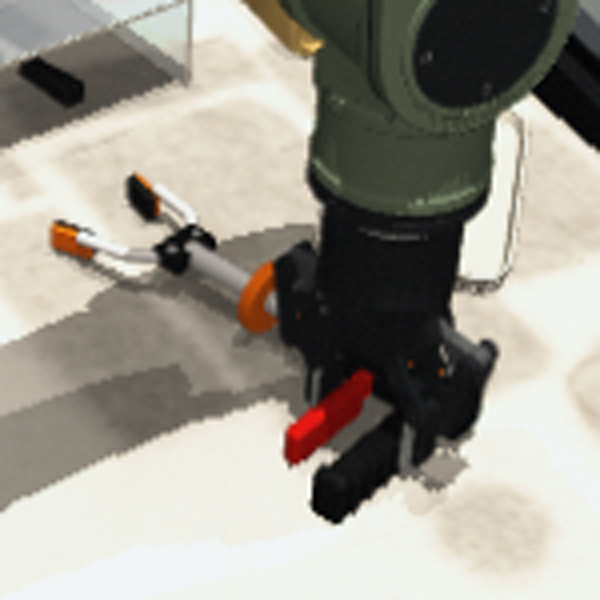

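```bash
cat >> h.py <<'E'
OFF=(-.002,-.006,.003)
def W(O,h,p,n,off=OFF): return (O2tcp(O,h,p,off),h,p,n)
E
python3 - <<'E'
from h import *
s=bot.get_state(); R=rot(7.66,0); o=s['tcp_pos']-R@np.array([OFF[1],OFF[0],-OFF[2]]); print(o)
plan(W([o[0],o[1],.04],7.7,3,7))
E
```

```text
[ 4.06814979e-01 -2.54594436e-01  3.21082568e-04]
7 x ang [0.0023 0.0001 0.    ] xyz [-0.    -0.001 -0.057] | mm 5.7 deg 0.41
```

Emit:
apply_moves([
  {"angular": [0.0023, 0, 0], "xyz": [0, 0, -0.057], "hand": 0.28},
  {"angular": [0.0023, 0, 0], "xyz": [0, 0, -0.057], "hand": 0.28},
  {"angular": [0.0023, 0, 0], "xyz": [0, 0, -0.057], "hand": 0.28},
  {"angular": [0.0023, 0, 0], "xyz": [0, 0, -0.057], "hand": 0.28},
  {"angular": [0.0023, 0, 0], "xyz": [0, 0, -0.057], "hand": 0.28},
])

```text
clock: 4.78
tcp_pos: [0.412, -0.2556, 0.0309]
ee_rot: [-0.208, -3.132, 0.058]
force: [-0.5, 1.1, -1.7]
width: 0.641
grip_force: 9.7
```

Emit:
apply_moves([
  {"angular": [0.0023, 0, 0], "xyz": [0, 0, -0.057], "hand": 0.28},
  {"angular": [0.0023, 0, 0], "xyz": [0, 0, -0.057], "hand": 0.28},
  {"angular": [0, 0, 0], "xyz": [0, 0, 0], "hand": 0.28},
  {"angular": [0, 0, 0], "xyz": [0, 0, 0], "hand": 0.28},
  {"angular": [0, 0, 0], "xyz": [0, 0, 0], "hand": 0.28},
])

```text
clock: 5.2
tcp_pos: [0.4118, -0.2553, 0.0413]
ee_rot: [-0.208, -3.13, 0.079]
force: [-0.2, -0.3, -1.6]
width: 0.644
grip_force: 9.7
```

```bash
python3 - <<'E'
from h import *
st(); c=cap('scene','s3'); cv2.imwrite('pics/s3c.png',cv2.resize(c['color'][170:320,280:430,::-1],None,fx=4,fy=4,interpolation=cv2.INTER_CUBIC))
E
```

```text
5.2 [ 0.4118 -0.2553  0.0413] h 7.61 p 2.9 F [-0.2 -0.3 -1.6] w 54.8 g 9.716435819864273
```

View pics/s3c.png

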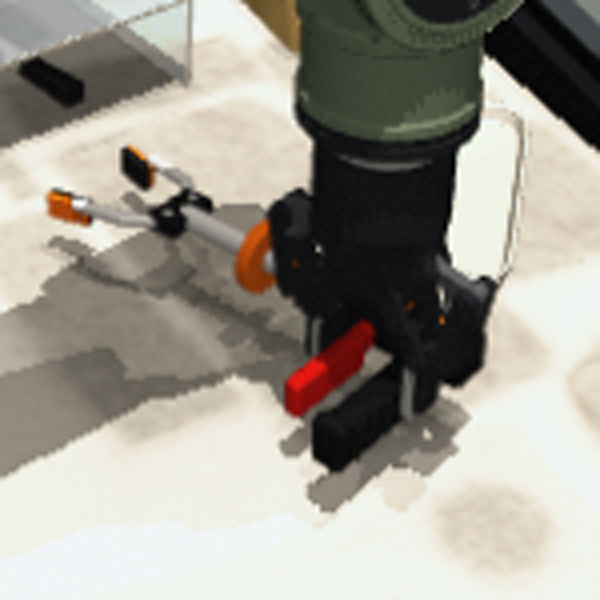

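Tool is lifted: left pad at (68,205), right pad at (138,165), collar at (258,255), grip end at (335,440). I check droop with the depth data.

```bash
python3 - <<'E'
from h import *
np.set_printoptions(precision=4,suppress=True)
c=dict(np.load('pics/s3.npz'))
s=bot.get_state(); R=Ro.from_rotvec(s['ee_rot']).as_matrix(); o=s['tcp_pos']-R@np.array([OFF[1],OFF[0],-OFF[2]])
RR=np.c_[R[:,1],R[:,0],-R[:,2]]; print('O',o)
for n,u,v in [('Lpad orange',62,203),('Lpad',80,212),('Rpad black',135,165),('pivot',172,220),('tube',225,238),('collar face',248,262),('collar',255,235),('trig',300,397),('gripend top',350,415),('gripend face',330,445)]:
    P=pix(c,280+(u+.5)/4-.5,170+(v+.5)/4-.5); print(n,P,'reacher frame mm',1e3*(RR.T@(P-o)))
E
```

```text
O [ 0.4061 -0.2527  0.0381]
Lpad orange [ 0.4499 -0.0105  0.045 ] reacher frame mm [245.2892 -11.3418  19.3416]
Lpad [ 0.4461 -0.0277  0.0479] reacher frame mm [227.5544  -9.8089  21.3032]
Rpad black [ 0.5124 -0.0239  0.0448] reacher frame mm [240.2122 -75.024   18.824 ]
pivot [ 0.4607 -0.0881  0.0599] reacher frame mm [169.0656 -32.2947  30.3447]
tube [ 0.467  -0.1234  0.058 ] reacher frame mm [135.094  -43.2612  26.717 ]
collar face [ 0.4474 -0.1521  0.0653] reacher frame mm [103.7326 -27.578   32.5186]
collar [ 0.4622 -0.1472  0.0743] reacher frame mm [110.0944 -41.6481  41.7711]
trig [ 0.3744 -0.2328  0.0548] reacher frame mm [14.6575 34.0451 17.4436]
gripend top [ 0.3666 -0.2681  0.0667] reacher frame mm [-21.8546  37.1483  27.5305]
gripend face [ 0.3477 -0.2673  0.0588] reacher frame mm [-23.1475  55.9787  19.5539]
```

```bash
python3 - <<'E'
from h import *
plan(W([.5035,-.0944,.039],13,3,13))
E
```

```text
13 x ang [0.     0.0001 0.0023] xyz [-0.052  0.132 -0.008] | mm 14.3 deg 0.41
```

Emit:
apply_moves([
  {"angular": [0, 0, 0.0023], "xyz": [-0.052, 0.132, -0.008], "hand": 0.28},
  {"angular": [0, 0, 0.0023], "xyz": [-0.052, 0.132, -0.008], "hand": 0.28},
  {"angular": [0, 0, 0.0023], "xyz": [-0.052, 0.132, -0.008], "hand": 0.28},
  {"angular": [0, 0, 0.0023], "xyz": [-0.052, 0.132, -0.008], "hand": 0.28},
  {"angular": [0, 0, 0.0023], "xyz": [-0.052, 0.132, -0.008], "hand": 0.28},
])

```text
clock: 5.67
tcp_pos: [0.4474, -0.1932, 0.0418]
ee_rot: [-0.266, -3.126, 0.079]
force: [0.6, -0.1, -1.3]
width: 0.645
grip_force: 9.7
```

Emit:
apply_moves([
  {"angular": [0, 0, 0.0023], "xyz": [-0.052, 0.132, -0.008], "hand": 0.28},
  {"angular": [0, 0, 0.0023], "xyz": [-0.052, 0.132, -0.008], "hand": 0.28},
  {"angular": [0, 0, 0.0023], "xyz": [-0.052, 0.132, -0.008], "hand": 0.28},
  {"angular": [0, 0, 0.0023], "xyz": [-0.052, 0.132, -0.008], "hand": 0.28},
  {"angular": [0, 0, 0.0023], "xyz": [-0.052, 0.132, -0.008], "hand": 0.28},
])

```text
clock: 6.08
tcp_pos: [0.4851, -0.1329, 0.0425]
ee_rot: [-0.322, -3.122, 0.079]
force: [-0.4, -0.1, -2.1]
width: 0.643
grip_force: 9.7
```

Emit:
apply_moves([
  {"angular": [0, 0, 0.0023], "xyz": [-0.052, 0.132, -0.008], "hand": 0.28},
  {"angular": [0, 0, 0.0023], "xyz": [-0.052, 0.132, -0.008], "hand": 0.28},
  {"angular": [0, 0, 0.0023], "xyz": [-0.052, 0.132, -0.008], "hand": 0.28},
  {"angular": [0, 0, 0], "xyz": [0, 0, 0], "hand": 0.28},
  {"angular": [0, 0, 0], "xyz": [0, 0, 0], "hand": 0.28},
])

```text
clock: 6.5
tcp_pos: [0.5084, -0.0977, 0.0429]
ee_rot: [-0.354, -3.119, 0.08]
force: [-0.5, 0.4, -3.1]
width: 0.643
grip_force: 9.7
```

```bash
python3 - <<'E'
from h import *
st(); c=cap('scene','s4'); t=cap('top','t4')
a=cv2.resize(c['color'][150:280,210:370,::-1],(480,390),interpolation=cv2.INTER_CUBIC); b=cv2.resize(cv2.convertScaleAbs(t['color'][120:250,210:310,::-1],alpha=1.4),(300,390),interpolation=cv2.INTER_CUBIC)
cv2.imwrite('pics/s4c.png',np.hstack([a,b]))
E
```

```text
6.5 [ 0.5084 -0.0977  0.0429] h 12.94 p 2.89 F [-0.5  0.4 -3.1] w 54.6 g 9.741729497909546
```

View pics/s4c.png

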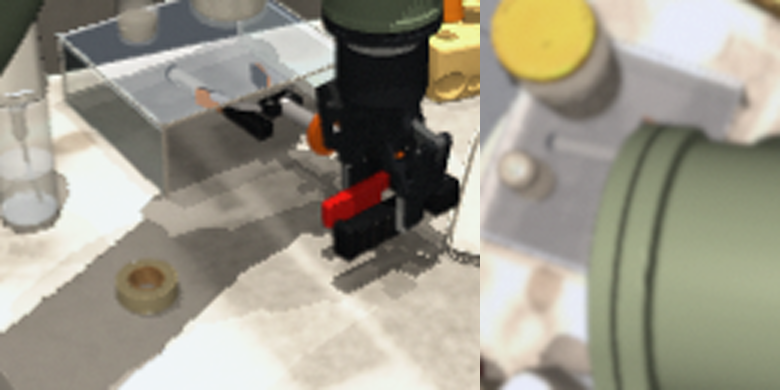

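The left pad (207,95) and right pad (258,75) straddle the marker, which runs (175,73) to the cap at (260,125). Descending.

```bash
python3 - <<'E'
from h import *
plan(W([.5035,-.0944,.014],13,3,4))
E
```

```text
4 x ang [ 0.0001  0.0003 -0.    ] xyz [-0.001  0.007  0.065] | mm 6.5 deg 0.06
```

Lower, then close in steps.

Emit:
apply_moves([
  {"angular": [0, 0, 0], "xyz": [0, 0.007, 0.065], "hand": 0.28},
  {"angular": [0, 0, 0], "xyz": [0, 0.007, 0.065], "hand": 0.28},
  {"angular": [0, 0, 0], "xyz": [0, 0.007, 0.065], "hand": 0.28},
  {"angular": [0, 0, 0], "xyz": [0, 0.007, 0.065], "hand": 0.28},
  {"angular": [0, 0, 0], "xyz": [0, 0, 0], "hand": 0.28},
])

```text
clock: 7.02
tcp_pos: [0.5084, -0.0965, 0.0157]
ee_rot: [-0.355, -3.118, 0.079]
force: [-0.6, -0.1, -2.7]
width: 0.639
grip_force: 9.7
```

Emit:
apply_moves([
  {"angular": [0, 0, 0], "xyz": [0, 0, 0], "hand": 0.2},
  {"angular": [0, 0, 0], "xyz": [0, 0, 0], "hand": 0.16},
  {"angular": [0, 0, 0], "xyz": [0, 0, 0], "hand": 0.12},
  {"angular": [0, 0, 0], "xyz": [0, 0, 0], "hand": 0.08},
  {"angular": [0, 0, 0], "xyz": [0, 0, 0], "hand": 0.04},
])

```text
clock: 7.43
tcp_pos: [0.5092, -0.0966, 0.0174]
ee_rot: [-0.355, -3.12, 0.08]
force: [0.3, -0.3, -0.9]
width: 0.528
grip_force: 34.8
```

Emit:
apply_moves([
  {"angular": [0, 0, 0], "xyz": [0, 0, 0], "hand": 0.02},
  {"angular": [0, 0, 0], "xyz": [0, 0, 0], "hand": 0.02},
  {"angular": [0, 0, 0], "xyz": [0, 0, 0], "hand": 0.0},
  {"angular": [0, 0, 0], "xyz": [0, 0, 0], "hand": 0.0},
  {"angular": [0, 0, 0], "xyz": [0, 0, 0], "hand": 0.0},
])

```text
clock: 7.85
tcp_pos: [0.5092, -0.0966, 0.0173]
ee_rot: [-0.355, -3.12, 0.08]
force: [1.2, -1.6, 2.3]
width: 0.515
grip_force: 62.0
```

```bash
python3 - <<'E'
from h import *
st(); c=cap('scene','s5')
a=cv2.resize(c['color'][140:250,220:350,::-1],None,fx=5,fy=5,interpolation=cv2.INTER_CUBIC)
cv2.imwrite('pics/s5c.png',a)
E
```

```text
7.85 [ 0.5092 -0.0966  0.0173] h 13.01 p 2.89 F [ 1.2 -1.6  2.3] w 43.8 g 61.9692063331604
```

View pics/s5c.png

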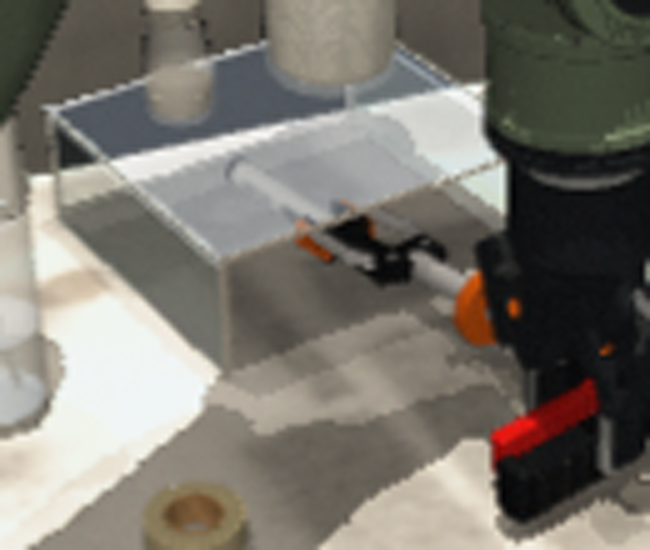

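The pads hold the marker's cap at (345,230), tail at (235,170), and the grip force is 62 N. Next I lift and draw it out.

```bash
echo 'OFF2=(-.008,-.006,.003)' >> h.py; python3 - <<'E'
from h import *
print(bot.get_state()['joint_pos'].round(2))
s=bot.get_state(); R=Ro.from_rotvec(s['ee_rot']).as_matrix(); o=s['tcp_pos']-R@np.array([OFF2[1],OFF2[0],-OFF2[2]]); xm=R[:,1]*[1,1,0]; print(o)
o2=o-.2*xm; th=np.radians(68.3); xh=np.array([np.sin(th),np.cos(th)]); yh=np.array([-xh[1],xh[0]])
jm=np.array([.6538,-.1654])-.024*xh; ot=jm-.248*xh+.05*yh; print(o2,ot)
plan(W([*o[:2],o[2]+.022],13,3,4,OFF2),W([*o2[:2],o[2]+.022],13,3,11,OFF2),W([*o2[:2],.08],13,3,3,OFF2),W([*ot,.08],68.3,3,14,OFF2),W([*ot,.03],68.3,3,4,OFF2))
E
```

```text
[ 0.03  0.99  0.13  1.87 -0.2   0.29  1.63]
[ 0.50506377 -0.08761469  0.01382645]
[ 0.46012255 -0.28223899  0.01382645] [ 0.3825886  -0.21951449]
4 x ang [ 0.0002  0.0004 -0.    ] xyz [-0.    -0.003 -0.055] | mm 5.5 deg 0.08
11 x ang [0. 0. 0.] xyz [ 0.    -0.181  0.01 ] | mm 18.2 deg 0.0
3 x ang [0. 0. 0.] xyz [-0.    -0.008 -0.147] | mm 14.7 deg 0.0
14 x ang [-0.      0.0011  0.0219] xyz [ 0.08  -0.004  0.   ] | mm 8.0 deg 3.95
4 x ang [0. 0. 0.] xyz [-0.     0.007  0.125] | mm 12.5 deg 0.0
```

Emit:
apply_moves([
  {"angular": [0, 0, 0], "xyz": [0, -0.003, -0.055], "hand": 0},
  {"angular": [0, 0, 0], "xyz": [0, -0.003, -0.055], "hand": 0},
  {"angular": [0, 0, 0], "xyz": [0, -0.003, -0.055], "hand": 0},
  {"angular": [0, 0, 0], "xyz": [0, -0.003, -0.055], "hand": 0},
  {"angular": [0, 0, 0], "xyz": [0, 0, 0], "hand": 0},
])

```text
clock: 8.32
tcp_pos: [0.5092, -0.0966, 0.0404]
ee_rot: [0.355, 3.12, -0.08]
force: [0.4, 0.1, -3.1]
width: 0.517
grip_force: 62.0
```

Emit:
apply_moves([
  {"angular": [0, 0, 0], "xyz": [0, -0.1, 0.005], "hand": 0},
  {"angular": [0, 0, 0], "xyz": [0, -0.18, 0.01], "hand": 0},
  {"angular": [0, 0, 0], "xyz": [0, -0.18, 0.01], "hand": 0},
  {"angular": [0, 0, 0], "xyz": [0, -0.18, 0.01], "hand": 0},
  {"angular": [0, 0, 0], "xyz": [0, -0.18, 0.01], "hand": 0},
])

```text
clock: 8.73
tcp_pos: [0.4898, -0.1781, 0.0387]
ee_rot: [-0.355, -3.119, 0.08]
force: [0.7, -0.1, -2.3]
width: 0.51
grip_force: 62.0
```

Emit:
apply_moves([
  {"angular": [0, 0, 0], "xyz": [0, -0.18, 0.01], "hand": 0},
  {"angular": [0, 0, 0], "xyz": [0, -0.18, 0.01], "hand": 0},
  {"angular": [0, 0, 0], "xyz": [0, -0.18, 0.01], "hand": 0},
  {"angular": [0, 0, 0], "xyz": [0, -0.18, 0.01], "hand": 0},
  {"angular": [0, 0, 0], "xyz": [0, -0.18, 0.01], "hand": 0},
])

```text
clock: 9.15
tcp_pos: [0.4693, -0.266, 0.0382]
ee_rot: [-0.356, -3.119, 0.08]
force: [0.3, -0.5, -1.8]
width: 0.513
grip_force: 62.0
```

Emit:
apply_moves([
  {"angular": [0, 0, 0], "xyz": [0, -0.18, 0.01], "hand": 0},
  {"angular": [0, 0, 0], "xyz": [0, -0.1, 0.005], "hand": 0},
  {"angular": [0, 0, 0], "xyz": [0, -0.008, -0.147], "hand": 0},
  {"angular": [0, 0, 0], "xyz": [0, -0.008, -0.147], "hand": 0},
  {"angular": [0, 0, 0], "xyz": [0, -0.008, -0.147], "hand": 0},
])

```text
clock: 9.57
tcp_pos: [0.4632, -0.292, 0.0827]
ee_rot: [-0.355, -3.119, 0.079]
force: [0.2, -0.1, -2.2]
width: 0.511
grip_force: 62.7
```

```bash
python3 - <<'E'
from h import *
st(); c=cap('scene','s6')
a=cv2.resize(c['color'][140:300,240:420,::-1],None,fx=3.5,fy=3.5,interpolation=cv2.INTER_CUBIC)
cv2.imwrite('pics/s6c.png',a)
ot=[.3826,-.2195]; plan(W([*ot,.08],68.3,3,14,OFF2))
E
```

```text
9.57 [ 0.4632 -0.292   0.0827] h 13.01 p 2.87 F [ 0.2 -0.1 -2.2] w 43.4 g 62.70084500312805
14 x ang [0.0001 0.0013 0.0219] xyz [ 0.08  -0.003  0.001] | mm 8.0 deg 3.95
```

View pics/s6c.png

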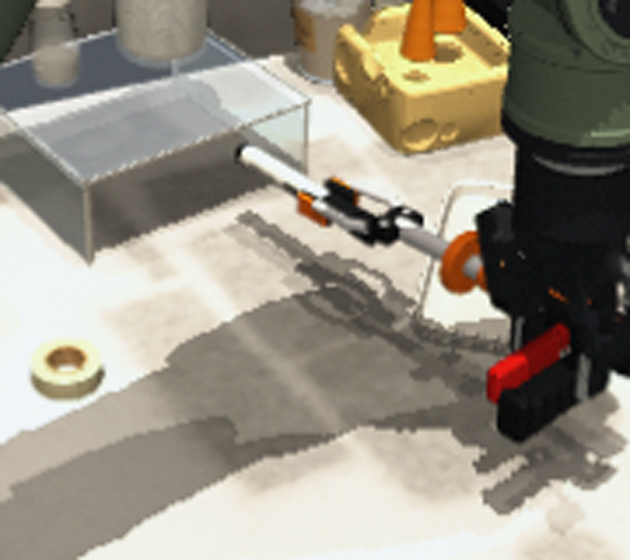

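The marker is held out of the riser, its tail at crop (240,152) and pads around (340,205). The riser load is undisturbed. Ten pictures are used, so the rest goes by numbers.

```bash
python3 - <<'E'
from h import *
np.set_printoptions(precision=4,suppress=True)
c=dict(np.load('pics/s6.npz'))
s=bot.get_state(); R=Ro.from_rotvec(s['ee_rot']).as_matrix(); o=s['tcp_pos']-R@np.array([OFF2[1],OFF2[0],-OFF2[2]])
RR=np.c_[R[:,1],R[:,0],-R[:,2]]
for n,u,v in [('tail',242,152),('mid white',270,165),('white',300,180),('Lpad orange',312,207),('collar',465,240),('gripend top',525,398),('gripface',515,420)]:
    P=pix(c,240+(u+.5)/3.5-.5,140+(v+.5)/3.5-.5); print(n,P,1e3*(RR.T@(P-o)))
E
```

```text
tail [0.5758 0.0368 0.077 ] [338.0589 -40.7352  12.1081]
mid white [0.5696 0.0056 0.0799] [306.1822 -41.7577  13.3463]
white [ 0.5649 -0.0256  0.0806] [274.6607 -44.2039  12.427 ]
Lpad orange [ 0.5324 -0.058   0.0863] [235.6034 -19.8275  16.3726]
collar [ 0.5246 -0.1886  0.1158] [105.1841 -41.8497  39.0523]
gripend top [ 0.41   -0.2952  0.1071] [-23.8215  45.9668  24.3671]
gripface [ 0.3965 -0.2963  0.0995] [-27.5245  58.9467  16.6053]
```

Emit:
apply_moves([
  {"angular": [0, 0.001, 0.015], "xyz": [0.05, 0, 0], "hand": 0},
  {"angular": [0, 0.001, 0.022], "xyz": [0.08, -0.003, 0], "hand": 0},
  {"angular": [0, 0.001, 0.022], "xyz": [0.08, -0.003, 0], "hand": 0},
  {"angular": [0, 0.001, 0.022], "xyz": [0.08, -0.003, 0], "hand": 0},
  {"angular": [0, 0.001, 0.022], "xyz": [0.08, -0.003, 0], "hand": 0},
])

```text
clock: 10.03
tcp_pos: [0.4281, -0.2801, 0.082]
ee_rot: [-0.857, -3.012, 0.076]
force: [0.1, 0.5, -1.4]
width: 0.514
grip_force: 62.6
```

Emit:
apply_moves([
  {"angular": [0, 0.001, 0.022], "xyz": [0.08, -0.003, 0], "hand": 0},
  {"angular": [0, 0.001, 0.022], "xyz": [0.08, -0.003, 0], "hand": 0},
  {"angular": [0, 0.001, 0.022], "xyz": [0.08, -0.003, 0], "hand": 0},
  {"angular": [0, 0.001, 0.022], "xyz": [0.08, -0.003, 0], "hand": 0},
  {"angular": [0, 0.001, 0.022], "xyz": [0.08, -0.003, 0], "hand": 0},
])

```text
clock: 10.45
tcp_pos: [0.3964, -0.2558, 0.0819]
ee_rot: [-1.359, -2.814, 0.071]
force: [0.6, -0.0, -3.1]
width: 0.513
grip_force: 62.6
```

Emit:
apply_moves([
  {"angular": [0, 0.001, 0.022], "xyz": [0.08, -0.003, 0], "hand": 0},
  {"angular": [0, 0.001, 0.022], "xyz": [0.08, -0.003, 0], "hand": 0},
  {"angular": [0, 0.001, 0.022], "xyz": [0.08, -0.003, 0], "hand": 0},
  {"angular": [0, 0.001, 0.022], "xyz": [0.08, -0.003, 0], "hand": 0},
  {"angular": [0, 0, 0], "xyz": [0, 0, 0], "hand": 0},
])

```text
clock: 10.87
tcp_pos: [0.3781, -0.2288, 0.0818]
ee_rot: [-1.731, -2.596, 0.064]
force: [-0.3, 0.9, -1.8]
width: 0.507
grip_force: 62.7
```

```bash
cat >> h.py <<'E'
def cloud(c):
    v,u=np.mgrid[0:400,0:640]; K=np.array([[c['fx'],0,c['cx']],[0,c['fy'],c['cy']],[0,0,1.]])
    # inverse radial by fixed-point
    x=(u-c['cx'])/c['fx']; y=(v-c['cy'])/c['fy']; a,b=x,y
    for _ in range(10): s=1+c['k1']*(a*a+b*b); a,b=x/s,y/s
    z=c['range_z']; P=np.stack([a*z,b*z,z],-1); return (P-c['t'])@c['R'],z>0
def rframe(off=OFF2):
    s=bot.get_state(); R=Ro.from_rotvec(s['ee_rot']).as_matrix(); return s['tcp_pos']-R@np.array([off[1],off[0],-off[2]]),np.c_[R[:,1],R[:,0],-R[:,2]]
E
python3 - <<'E'
from h import *
np.set_printoptions(precision=1,suppress=True,linewidth=150)
st(); o,RR=rframe(); print(o*1e3)
for n in('scene','top'):
    c=cap(n,'s7'+n); P,m=cloud(c); Q=(P-o)@RR*1e3
    for lo in range(170,380,15):
        k=m&(Q[...,0]>lo)&(Q[...,0]<lo+15)&(abs(Q[...,1]+48)<35)&(Q[...,2]>-5)&(Q[...,2]<40)
        if k.sum(): q=Q[k]; print(n,lo,k.sum(),'y',np.percentile(q[:,1],[5,50,95]),'z',np.percentile(q[:,2],[5,50,95]),'xmax',q[:,0].max(),'col',c['color'][k].mean(0))
    # tray rim / floor points
    k=m&(P[...,2]>.010)&(P[...,2]<.019)&(abs(P[...,0]-.654)<.13)&(abs(P[...,1]+.165)<.13)&(c['color'].min(-1)>60)
    if k.sum()>20: print('tray',n,k.sum(),cv2.minAreaRect((P[k][:,:2]*1e3).astype(np.float32)))
E
```

```text
10.87 [ 0.4 -0.2  0.1] h 67.39 p 2.64 F [-0.3  0.9 -1.8] w 43.1 g 62.73435831069946
[ 383.  -220.2   78.4]
scene 170 39 y [-67.5 -54.9 -40.2] z [21.2 24.1 25.4] xmax 184.29132529444473 col [89.6 87.8 84.5]
scene 185 17 y [-73.6 -68.5 -49.1] z [19.3 22.1 24.1] xmax 198.89697804938467 col [160.  156.1 149.7]
scene 200 22 y [-73.1 -54.4 -40.7] z [10.  13.2 22. ] xmax 214.85020657774075 col [112.5 110.9 107.9]
scene 215 35 y [-71.9 -52.1 -41.2] z [ 6.5 13.1 21.1] xmax 229.74239998904466 col [85.1 82.8 79.6]
scene 230 56 y [-66.7 -55.3 -36.9] z [ 0.9 12.6 19.8] xmax 244.90001121740858 col [52.5 45.3 40. ]
scene 245 36 y [-65.  -51.6 -37.9] z [ 9.4 14.1 17.3] xmax 259.46965693561447 col [144.3 134.4 119.9]
scene 260 22 y [-56.5 -48.1 -40.2] z [ 9.  12.8 16.3] xmax 273.86703026046933 col [219.3 220.1 211.9]
scene 275 16 y [-55.4 -48.2 -39.7] z [10.  13.7 17.2] xmax 288.63160586959617 col [218.5 220.5 211.9]
scene 290 12 y [-56.9 -52.6 -48.2] z [ 9.9 14.3 16.1] xmax 303.0531590981926 col [227.7 229.2 222.4]
scene 305 10 y [-56.1 -53.1 -49.5] z [10.9 15.2 17.5] xmax 318.24378918178087 col [23
[... 930 characters left out ...]
 [-56.  -42.9 -34.7] z [ 8.4 12.9 15.5] xmax 274.16722076779797 col [149.8 147.  145.8]
top 275 34 y [-51.5 -42.4 -35.5] z [ 6.5 10.5 15.1] xmax 289.32883614661654 col [155.9 155.1 155. ]
top 290 32 y [-51.7 -42.6 -36. ] z [ 6.6 13.4 16.3] xmax 304.43453409149237 col [158.2 157.4 157.1]
top 305 35 y [-51.3 -42.  -35.7] z [ 8.  13.9 17.5] xmax 319.98745034473853 col [157.3 156.4 156.6]
top 320 31 y [-51.  -43.  -35.4] z [ 9.  13.8 16.3] xmax 334.76490366071386 col [156.6 155.5 155.3]
top 335 24 y [-51.6 -42.9 -35.6] z [ 8.8 15.1 17.7] xmax 346.9921408672631 col [117.5 115.8 115.1]
tray top 244 ((670.7513427734375, -204.41546630859375), (207.26513671875, 215.4832305908203), 20.474525451660156)
```

```bash
python3 - <<'E'
from h import *
h,p=68.3,2.7; R=rot(h,p); RR=np.c_[R[:,1],R[:,0],-R[:,2]]; d=RR@[.267,-.045,.01]
ot=np.array([.6538,-.1654])-d[:2]; print(ot)
plan(W([*ot,.0784],h,p,3,OFF2),W([*ot,.024],h,p,6,OFF2),W([*ot,.018],h,p,3,OFF2))
E
```

```text
[ 0.38892072 -0.222376  ]
3 x ang [0.0002 0.0008 0.0023] xyz [-0.009  0.014 -0.   ] | mm 1.7 deg 0.43
6 x ang [0. 0. 0.] xyz [-0.     0.004  0.091] | mm 9.1 deg 0.0
3 x ang [0. 0. 0.] xyz [-0.     0.001  0.02 ] | mm 2.0 deg 0.0
```

Emit:
apply_moves([
  {"angular": [0, 0.001, 0.002], "xyz": [-0.009, 0.014, 0], "hand": 0},
  {"angular": [0, 0.001, 0.002], "xyz": [-0.009, 0.014, 0], "hand": 0},
  {"angular": [0, 0, 0.002], "xyz": [-0.009, 0.014, 0], "hand": 0},
  {"angular": [0, 0, 0], "xyz": [0, 0.004, 0.091], "hand": 0},
  {"angular": [0, 0, 0], "xyz": [0, 0.004, 0.091], "hand": 0},
])

```text
clock: 11.38
tcp_pos: [0.3842, -0.231, 0.0636]
ee_rot: [-1.75, -2.58, 0.059]
force: [-0.8, -0.7, -2.3]
width: 0.516
grip_force: 62.7
```

Emit:
apply_moves([
  {"angular": [0, 0, 0], "xyz": [0, 0.004, 0.091], "hand": 0},
  {"angular": [0, 0, 0], "xyz": [0, 0.004, 0.091], "hand": 0},
  {"angular": [0, 0, 0], "xyz": [0, 0.004, 0.091], "hand": 0},
  {"angular": [0, 0, 0], "xyz": [0, 0.004, 0.08], "hand": 0},
  {"angular": [0, 0, 0], "xyz": [0, 0, 0], "hand": 0},
])

```text
clock: 11.8
tcp_pos: [0.3832, -0.2306, 0.0269]
ee_rot: [-1.749, -2.577, 0.059]
force: [0.0, -0.8, -1.6]
width: 0.516
grip_force: 62.7
```

Emit:
apply_moves([
  {"angular": [0, 0, 0], "xyz": [0, 0, 0.015], "hand": 0},
  {"angular": [0, 0, 0], "xyz": [0, 0, 0.015], "hand": 0},
  {"angular": [0, 0, 0], "xyz": [0, 0, 0.01], "hand": 0},
  {"angular": [0, 0, 0], "xyz": [0, 0, 0], "hand": 0},
  {"angular": [0, 0, 0], "xyz": [0, 0, 0], "hand": 0},
])

```text
clock: 12.22
tcp_pos: [0.3836, -0.2308, 0.0245]
ee_rot: [-1.75, -2.579, 0.059]
force: [-0.3, -0.4, -2.0]
width: 0.515
grip_force: 62.7
```

```bash
python3 - <<'E'
from h import *
np.set_printoptions(precision=1,suppress=True,linewidth=150)
st(); o,RR=rframe(); print(o*1e3)
a=np.radians(21.7); T=np.array([[np.cos(a),np.sin(a)],[-np.sin(a),np.cos(a)]])
for n in('scene','top'):
    c=cap(n,'s8'+n); P,m=cloud(c); Q=(P-o)@RR*1e3
    L=(P[...,:2]-[.6538,-.1654])@T.T*1e3   # tray frame: long, lateral
    for lo in range(-120,121,15):
        k=m&(L[...,0]>lo)&(L[...,0]<lo+15)&(abs(L[...,1])<85)&(P[...,2]<.06)
        q=P[k][:,2]*1e3; h=(q>13)
        if k.sum(): print(n,lo,k.sum(),'hi',h.sum(),'lat',np.sort(L[k][h][:,1])[[0,len(q[h])//2,-1]] if h.sum() else '', 'zpct',np.percentile(q,[10,50,90,98]))
E
```

```text
12.22 [ 0.4 -0.2  0. ] h 68.31 p 2.58 F [-0.3 -0.4 -2. ] w 43.8 g 62.6850950717926
[ 388.7 -222.3   21.2]
scene -120 125 hi 25 lat [-40.6  -3.5   4.7] zpct [-1.9 -0.  37.8 41.6]
scene -105 173 hi 65 lat [-65.2 -14.8   7.4] zpct [-1.2  4.6 37.8 39.7]
scene -90 113 hi 35 lat [-67.1 -10.6   8.1] zpct [-0.1  2.  36.8 38.2]
scene -75 111 hi 21 lat [-68.7 -27.1   4. ] zpct [-0.7  1.3 29.7 35.5]
scene -60 114 hi 35 lat [-68.1  -9.3   5.1] zpct [-0.2  2.6 28.5 32.3]
scene -45 129 hi 57 lat [-67.7 -10.5   9.4] zpct [-0.4  6.8 27.1 30.9]
scene -30 111 hi 37 lat [-69.1 -10.4   5.2] zpct [-0.4  3.2 24.8 27.2]
scene -15 76 hi 22 lat [-68.   -7.3   3.5] zpct [-0.4  2.4 23.1 25.5]
scene 0 86 hi 19 lat [-69.8  -8.5  -1.7] zpct [-0.6  1.7 22.6 24.4]
scene 15 84 hi 14 lat [-68.6  -6.6  -1.2] zpct [ 0.1  2.4 21.4 24.3]
scene 30 92 hi 13 lat [-68.5  -7.5  -1.5] zpct [-0.4  2.1 21.2 25. ]
scene 45 89 hi 17 lat [-70.3  -8.8  -0.4] zpct [-0.4  2.1 22.4 23.5]
scene 60 91 hi 16 lat [-69.2  -5.5   1. ] zpct [-0.1  2.  21.6 23.9]
scene 75 80 hi 7 lat [-68.6 -65.1  -1.1] zpct [-0.4  2.  12.  21.6]
scene 90 142 
[... 658 characters left out ...]
2.1  1.4 24.7 28.6]
top -15 257 hi 56 lat [-64.9   2.8  63. ] zpct [-2.4  1.2 22.4 25.3]
top 0 259 hi 35 lat [-64.7   0.6  63.3] zpct [-2.5  0.5 18.1 22.1]
top 15 258 hi 32 lat [-65.4   3.   63.2] zpct [-2.3  0.8 16.2 21.7]
top 30 263 hi 32 lat [-65.4   2.8  62.5] zpct [-3.   0.4 17.6 22.5]
top 45 258 hi 38 lat [-64.7   1.6  63.8] zpct [-2.4  0.6 17.5 22. ]
top 60 260 hi 30 lat [-62.9   2.7  62.4] zpct [-2.5  0.4 15.8 22.2]
top 75 250 hi 13 lat [-66.2   1.3  63.2] zpct [-2.6  0.3  5.4 16.8]
top 90 293 hi 25 lat [-60.7 -17.   52.7] zpct [-2.1  2.5 12.8 15.5]
top 105 207 hi 6 lat [-84.7 -83.1  -1.1] zpct [-3.6 -0.8  2.1 19.6]
top 120 287 hi 39 lat [-84.  -79.3 -71.9] zpct [-3.4 -0.9 24.9 46.2]
```

Marker sits centred over the tray. Last bit down, then open partly.

Emit:
apply_moves([
  {"angular": [0, 0, 0], "xyz": [0, 0, 0.01], "hand": 0},
  {"angular": [0, 0, 0], "xyz": [0, 0, 0.01], "hand": 0},
  {"angular": [0, 0, 0], "xyz": [0, 0, 0.01], "hand": 0},
  {"angular": [0, 0, 0], "xyz": [0, 0, 0], "hand": 0},
  {"angular": [0, 0, 0], "xyz": [0, 0, 0], "hand": 0},
])

```text
clock: 12.73
tcp_pos: [0.3834, -0.2309, 0.0213]
ee_rot: [-1.75, -2.579, 0.059]
force: [-0.2, -0.3, -1.2]
width: 0.511
grip_force: 65.8
```

Emit:
apply_moves([
  {"angular": [0, 0, 0], "xyz": [0, 0, 0], "hand": 0.06},
  {"angular": [0, 0, 0], "xyz": [0, 0, 0], "hand": 0.1},
  {"angular": [0, 0, 0], "xyz": [0, 0, 0], "hand": 0.14},
  {"angular": [0, 0, 0], "xyz": [0, 0, 0], "hand": 0.18},
  {"angular": [0, 0, 0], "xyz": [0, 0, 0], "hand": 0.22},
])

```text
clock: 13.15
tcp_pos: [0.3834, -0.2308, 0.0213]
ee_rot: [-1.75, -2.579, 0.059]
force: [0.9, 0.9, -2.6]
width: 0.611
grip_force: 10.7
```

Emit:
apply_moves([
  {"angular": [0, 0, 0], "xyz": [0, 0, 0], "hand": 0.24},
  {"angular": [0, 0, 0], "xyz": [0, 0, 0], "hand": 0.24},
  {"angular": [0, 0, 0], "xyz": [0, 0, 0], "hand": 0.24},
  {"angular": [0, 0, 0], "xyz": [0, 0, 0], "hand": 0.24},
  {"angular": [0, 0, 0], "xyz": [0, 0, 0], "hand": 0.24},
])

```text
clock: 13.57
tcp_pos: [0.3834, -0.2308, 0.0213]
ee_rot: [-1.75, -2.579, 0.059]
force: [0.3, 0.9, -1.8]
width: 0.618
grip_force: 10.3
```

```bash
python3 - <<'E'
from h import *
np.set_printoptions(precision=1,suppress=True,linewidth=150)
st(); o,RR=rframe(OFF)
c=cap('top','s9'); P,m=cloud(c)
a=np.radians(21.7); T=np.array([[np.cos(a),np.sin(a)],[-np.sin(a),np.cos(a)]])
L=(P[...,:2]-[.6538,-.1654])@T.T*1e3
for lo in range(-105,100,15):
    k=m&(L[...,0]>lo)&(L[...,0]<lo+15)&(abs(L[...,1])<55)&(P[...,2]<.06)&(P[...,2]>.013); 
    if k.sum(): print(lo,k.sum(),np.percentile(L[k][:,1],[0,25,50,75,100]),P[k][:,2].max()*1e3)
E
```

```text
13.57 [ 0.4 -0.2  0. ] h 68.32 p 2.59 F [ 0.3  0.9 -1.8] w 52.6 g 10.349805057048798
-105 76 [-20.5  -7.7   2.9  14.7  51.5] 42.26384720683829
-90 65 [-27.3 -14.5  -0.7  12.9  25.7] 41.72773876101227
-75 58 [-32.9 -10.6  -0.3  21.7  31.2] 37.52806468247849
-60 64 [-34.6 -10.2  -0.2  11.9  33.7] 35.70975773728717
-45 76 [-35.5 -23.   -1.3  20.9  33.9] 34.47580195254829
-30 66 [-34.3 -23.9   1.1  25.   33.3] 29.615650854755216
-15 40 [-36.4  -5.1   0.3   6.   34.1] 27.89845989291213
0 27 [-9.2 -4.9 -0.4  3.3  6.9] 22.5846921196318
15 30 [-9.2 -3.6  0.9  4.4  8.1] 23.849374069207265
30 28 [-9.2 -4.7 -0.4  4.   7.2] 22.51254083201371
45 28 [-9.7 -4.5 -0.9  2.8  7.7] 25.59211766787798
60 27 [-10.7  -3.6   0.2   3.9   7.5] 26.39558323780466
75 5 [-5.9 -5.3 -1.7  0.4  4.6] 21.012361967603677
90 28 [-50.2 -27.6   0.8  29.8  54.8] 15.963981946036665
```

Marker is lying free in the tray, and the pads are 33 mm each side of its axis. Lift clear and carry the reacher back.

```bash
python3 - <<'E'
from h import *
o,RR=rframe((-.004,-.006,.003)); print(o); F=(-.004,-.006,.003)
plan(W([*o[:2],.10],68.3,2.6,6,F),W([.402,-.255,.10],6,0,15,F),W([.402,-.255,.012],6,0,6,F))
E
```

```text
[ 0.38473355 -0.22386554  0.01816938]
6 x ang [ 0.  0. -0.] xyz [-0.    -0.006 -0.136] | mm 13.6 deg 0.01
15 x ang [-0.0009 -0.0005 -0.0231] xyz [-0.026 -0.005  0.   ] | mm 2.6 deg 4.16
6 x ang [0. 0. 0.] xyz [-0.     0.     0.147] | mm 14.7 deg 0.0
```

Emit:
apply_moves([
  {"angular": [0, 0, 0], "xyz": [0, -0.003, -0.07], "hand": 0.24},
  {"angular": [0, 0, 0], "xyz": [0, -0.006, -0.14], "hand": 0.24},
  {"angular": [0, 0, 0], "xyz": [0, -0.006, -0.14], "hand": 0.24},
  {"angular": [0, 0, 0], "xyz": [0, -0.006, -0.14], "hand": 0.24},
  {"angular": [0, 0, 0], "xyz": [0, -0.006, -0.14], "hand": 0.24},
])

```text
clock: 14.03
tcp_pos: [0.3834, -0.2307, 0.0856]
ee_rot: [-1.75, -2.579, 0.059]
force: [-1.1, -0.2, -1.6]
width: 0.618
grip_force: 10.3
```

Emit:
apply_moves([
  {"angular": [0, 0, 0], "xyz": [0, -0.006, -0.14], "hand": 0.24},
  {"angular": [0, 0, 0], "xyz": [0, -0.002, -0.05], "hand": 0.24},
  {"angular": [-0.0009, -0.0005, -0.0231], "xyz": [-0.026, -0.005, 0], "hand": 0.24},
  {"angular": [-0.0009, -0.0005, -0.0231], "xyz": [-0.026, -0.005, 0], "hand": 0.24},
  {"angular": [-0.0009, -0.0005, -0.0231], "xyz": [-0.026, -0.005, 0], "hand": 0.24},
])

```text
clock: 14.45
tcp_pos: [0.3856, -0.2383, 0.1036]
ee_rot: [-1.456, -2.761, 0.048]
force: [0.6, 0.2, -1.7]
width: 0.617
grip_force: 10.4
```

Emit:
apply_moves([
  {"angular": [-0.0009, -0.0005, -0.0231], "xyz": [-0.026, -0.005, 0], "hand": 0.24},
  {"angular": [-0.0009, -0.0005, -0.0231], "xyz": [-0.026, -0.005, 0], "hand": 0.24},
  {"angular": [-0.0009, -0.0005, -0.0231], "xyz": [-0.026, -0.005, 0], "hand": 0.24},
  {"angular": [-0.0009, -0.0005, -0.0231], "xyz": [-0.026, -0.005, 0], "hand": 0.24},
  {"angular": [-0.0009, -0.0005, -0.0231], "xyz": [-0.026, -0.005, 0], "hand": 0.24},
])

```text
clock: 14.87
tcp_pos: [0.3925, -0.2496, 0.1034]
ee_rot: [-0.937, -2.986, 0.028]
force: [0.2, -0.2, -1.8]
width: 0.621
grip_force: 10.4
```

Emit:
apply_moves([
  {"angular": [-0.0009, -0.0005, -0.0231], "xyz": [-0.026, -0.005, 0], "hand": 0.24},
  {"angular": [-0.0009, -0.0005, -0.0231], "xyz": [-0.026, -0.005, 0], "hand": 0.24},
  {"angular": [-0.0009, -0.0005, -0.0231], "xyz": [-0.026, -0.005, 0], "hand": 0.24},
  {"angular": [-0.0009, -0.0005, -0.0231], "xyz": [-0.026, -0.005, 0], "hand": 0.24},
  {"angular": [-0.0009, -0.0005, -0.0231], "xyz": [-0.026, -0.005, 0], "hand": 0.24},
])

```text
clock: 15.28
tcp_pos: [0.4029, -0.2577, 0.1034]
ee_rot: [-0.384, -3.115, 0.006]
force: [0.6, -0.1, -1.6]
width: 0.622
grip_force: 10.4
```

Emit:
apply_moves([
  {"angular": [-0.0009, -0.0005, -0.0231], "xyz": [-0.026, -0.005, 0], "hand": 0.24},
  {"angular": [-0.0009, -0.0005, -0.0231], "xyz": [-0.026, -0.005, 0], "hand": 0.24},
  {"angular": [0, 0, 0], "xyz": [0, 0, 0], "hand": 0.24},
  {"angular": [0, 0, 0], "xyz": [0, 0, 0], "hand": 0.24},
  {"angular": [0, 0, 0], "xyz": [0, 0, 0], "hand": 0.24},
])

```text
clock: 15.7
tcp_pos: [0.4076, -0.2596, 0.1034]
ee_rot: [0.167, 3.137, 0.002]
force: [0.8, -0.1, -2.6]
width: 0.618
grip_force: 10.4
```

```bash
python3 - <<'E'
from h import *
np.set_printoptions(precision=1,suppress=True,linewidth=150)
F=(-.004,-.006,.003); st(); o,RR=rframe(F); print(o*1e3)
plan(W([.402,-.255,.012],6,0,6,F))
c=cap('scene','s10'); P,m=cloud(c); Q=(P-o)@RR*1e3
for lo in range(-45,270,15):
    k=m&(Q[...,0]>lo)&(Q[...,0]<lo+15)&(Q[...,1]>-100)&(Q[...,1]<65)&(Q[...,2]>-15)&(Q[...,2]<50)&(P[...,2]>.03)
    if k.sum()>3: print(lo,k.sum(),'y',np.percentile(Q[k][:,1],[2,50,98]),'z',np.percentile(Q[k][:,2],[2,50,98]))
E
```

```text
15.7 [ 0.4 -0.3  0.1] h 6.08 p -0.07 F [ 0.8 -0.1 -2.6] w 52.5 g 10.390175431966782
[ 402.  -254.9  100.4]
6 x ang [ 0. -0. -0.] xyz [ 0.  -0.   0.1] | mm 14.7 deg 0.02
-45 249 y [-33.5  12.   56.7] z [ 4.3 20.5 44. ]
-30 231 y [-52.6  33.7  59.2] z [ 3.9 28.7 38.3]
-15 51 y [-33.8  -0.7  58. ] z [ 8.3 26.7 33.3]
0 254 y [-36.9  -1.5  38.6] z [ 4.4 21.7 37. ]
15 193 y [-38.5  -5.2  38.5] z [11.8 29.3 47.1]
30 28 y [-39.7   0.5   6.1] z [13.6 34.  49.4]
60 18 y [-59.1 -33.6 -30.6] z [10.  16.2 39. ]
75 10 y [-40.8 -37.1 -35.6] z [17.8 23.9 30. ]
90 124 y [-55.  -40.6 -24.3] z [ 2.1 27.9 44.6]
105 55 y [-57.3 -29.6 -24.7] z [11.9 37.8 46.7]
120 34 y [-51.8 -41.9 -38.7] z [19.7 26.7 32.9]
135 36 y [-50.7 -42.7 -38. ] z [18.2 27.6 31. ]
150 48 y [-63.5 -42.4 -29.7] z [18.4 26.5 31.9]
165 77 y [-63.1 -36.6 -27.4] z [18.3 27.6 30.6]
180 58 y [-70.  -32.4 -18.6] z [20.  26.7 29.6]
195 35 y [-76.6 -19.6 -14.1] z [17.5 24.2 27.8]
210 37 y [-78.9 -19.1 -11.1] z [18.9 23.8 27.1]
225 81 y [-79.6 -69.3 -10.8] z [ 3.2 16.2 26. ]
240 71 y [-78.6 -20.8 -12.1] z [ 3.6 16.  22.4]
255 16 y [-81.2 -16.7 -11.5] z [ 4.3 13.7 21. ]
```

Emit:
apply_moves([
  {"angular": [0, 0, 0], "xyz": [0, 0, 0.18], "hand": 0.24},
  {"angular": [0, 0, 0], "xyz": [0, 0, 0.2], "hand": 0.24},
  {"angular": [0, 0, 0], "xyz": [0, 0, 0.2], "hand": 0.24},
  {"angular": [0, 0, 0], "xyz": [0, 0, 0.2], "hand": 0.24},
  {"angular": [0, 0, 0], "xyz": [0, 0, 0.1], "hand": 0.24},
])

```text
clock: 16.17
tcp_pos: [0.4073, -0.2592, 0.0136]
ee_rot: [-0.164, -3.136, -0.003]
force: [0.0, 1.1, -2.0]
width: 0.625
grip_force: 10.3
```

Emit:
apply_moves([
  {"angular": [0, 0, 0], "xyz": [0, 0, 0.02], "hand": 0.24},
  {"angular": [0, 0, 0], "xyz": [0, 0, 0.02], "hand": 0.24},
  {"angular": [0, 0, 0], "xyz": [0, 0, 0.02], "hand": 0.24},
  {"angular": [0, 0, 0], "xyz": [0, 0, 0.015], "hand": 0.24},
  {"angular": [0, 0, 0], "xyz": [0, 0, 0], "hand": 0.24},
])

```text
clock: 16.58
tcp_pos: [0.4081, -0.2597, 0.0084]
ee_rot: [0.163, 3.136, 0.001]
force: [-0.2, -0.2, -2.2]
width: 0.621
grip_force: 10.4
```

Emit:
apply_moves([
  {"angular": [0, 0, 0], "xyz": [0, 0, 0.01], "hand": 0.24},
  {"angular": [0, 0, 0], "xyz": [0, 0, 0.01], "hand": 0.24},
  {"angular": [0, 0, 0], "xyz": [0, 0, 0.01], "hand": 0.24},
  {"angular": [0, 0, 0], "xyz": [0, 0, 0], "hand": 0.24},
  {"angular": [0, 0, 0], "xyz": [0, 0, 0], "hand": 0.24},
])

```text
clock: 17.0
tcp_pos: [0.4079, -0.2596, 0.005]
ee_rot: [0.163, 3.137, 0.002]
force: [0.3, -0.6, -2.2]
width: 0.619
grip_force: 10.5
```

Emit:
apply_moves([
  {"angular": [0, 0, 0], "xyz": [0, 0, 0.008], "hand": 0.24},
  {"angular": [0, 0, 0], "xyz": [0, 0, 0.008], "hand": 0.24},
  {"angular": [0, 0, 0], "xyz": [0, 0, 0], "hand": 0.24},
  {"angular": [0, 0, 0], "xyz": [0, 0, 0], "hand": 0.24},
  {"angular": [0, 0, 0], "xyz": [0, 0, 0], "hand": 0.24},
])

```text
clock: 17.42
tcp_pos: [0.4079, -0.2597, 0.0035]
ee_rot: [0.163, 3.137, 0.001]
force: [0.6, -0.3, 6.3]
width: 0.621
grip_force: 10.8
```

Contact with the counter; release and retreat upward.

Emit:
apply_moves([
  {"angular": [0, 0, 0], "xyz": [0, 0, 0], "hand": 0.32},
  {"angular": [0, 0, 0], "xyz": [0, 0, 0], "hand": 0.4},
  {"angular": [0, 0, 0], "xyz": [0, 0, 0], "hand": 0.5},
  {"angular": [0, 0, 0], "xyz": [0, 0, 0], "hand": 0.7},
  {"angular": [0, 0, 0], "xyz": [0, 0, 0], "hand": 1},
])

```text
clock: 17.83
tcp_pos: [0.4078, -0.2596, 0.0033]
ee_rot: [0.163, 3.137, 0.002]
force: [-0.2, 0.7, -0.5]
width: 0.968
grip_force: 0.0
```

Emit:
apply_moves([
  {"angular": [0, 0, 0], "xyz": [0, 0, 0], "hand": 1},
  {"angular": [0, 0, 0], "xyz": [0, 0, 0], "hand": 1},
  {"angular": [0, 0, 0], "xyz": [0, 0, -0.05], "hand": 1},
  {"angular": [0, 0, 0], "xyz": [0, 0, -0.15], "hand": 1},
  {"angular": [0, 0, 0], "xyz": [0, 0, -0.25], "hand": 1},
])

```text
clock: 18.25
tcp_pos: [0.4071, -0.2591, 0.0478]
ee_rot: [-0.162, -3.135, -0.004]
force: [-0.6, -0.3, -0.9]
width: 0.998
grip_force: 0.0
```

Emit:
apply_moves([
  {"angular": [0, 0, 0], "xyz": [0, 0, -0.3], "hand": 1},
  {"angular": [0, 0, 0], "xyz": [0, 0, -0.3], "hand": 1},
  {"angular": [0, 0, 0], "xyz": [0, 0, -0.3], "hand": 1},
  {"angular": [0, 0, 0], "xyz": [0, 0, -0.2], "hand": 1},
  {"angular": [0, 0, 0], "xyz": [0, 0, 0], "hand": 1},
])

```text
clock: 18.67
tcp_pos: [0.4087, -0.2604, 0.1622]
ee_rot: [0.163, 3.132, -0.002]
force: [0.6, 0.1, 0.2]
width: 1.0
grip_force: 0.0
```

```bash
python3 - <<'E'
from h import *
np.set_printoptions(precision=1,suppress=True,linewidth=150)
st()
a=np.radians(21.7); T=np.array([[np.cos(a),np.sin(a)],[-np.sin(a),np.cos(a)]])
R=rot(6,0); RR=np.c_[R[:,1],R[:,0],-R[:,2]]; o=np.array([.402,-.255,0])
for n in('top','scene'):
    c=cap(n,'f'+n); P,m=cloud(c); L=(P[...,:2]-[.6538,-.1654])@T.T*1e3; z=P[...,2]*1e3
    k=m&(z>14)&(z<40)&(abs(L[...,0])<90)&(abs(L[...,1])<52); q=L[k]; print(n,'marker',k.sum(),cv2.minAreaRect(q.astype(np.float32)),'z',np.percentile(z[k],[5,50,95]))
    k=m&(z>9)&(z<19)&(abs(L[...,0])<115)&(abs(L[...,1])<75)&((abs(L[...,0])>90)|(abs(L[...,1])>52)); print('rim',cv2.minAreaRect(L[k].astype(np.float32)))
    Q=(P-o)@RR*1e3
    for lo in (-45,-25,0,15,90,105,150,195,240): 
        k=m&(Q[...,0]>lo)&(Q[...,0]<lo+15)&(Q[...,1]>-105)&(Q[...,1]<65)&(z>8)&(z<52)
        if k.sum()>2: print(lo,k.sum(),'y',np.percentile(Q[k][:,1],[2,50,98]),'z',np.percentile(z[k],[50,98]))
    for nm,x,y,zt in(('shaker',.5656,.2221,.171),('jar',.6666,.1898,.239)):
        k=m&(np.hypot(P[...,0]-x,P[...,1]-y)<.06)&(abs(P[...,2]-zt)<.012); print(nm,k.sum(),P[k].mean(0)*1e3)
E
```

```text
18.67 [ 0.4 -0.3  0.2] h 5.95 p 0.05 F [0.6 0.1 0.2] w 85.0 g 0.0
top marker 277 ((2.5308456420898438, -0.9105749130249023), (150.0349578857422, 18.5274715423584), 0.7488482594490051) z [15.2 19.7 24.1]
rim ((2.5356369018554688, -0.92401123046875), (131.09410095214844, 208.0816650390625), 89.2674560546875)
-45 8 y [-48.3  45.5  55. ] z [28.9 34.7]
-25 153 y [-59.7  20.3  56. ] z [29.6 41.3]
0 40 y [-61.7 -51.7 -39.7] z [39.1 42.3]
15 118 y [-61.6   4.   35.5] z [27.8 42.3]
90 35 y [-65.4 -46.2 -30.6] z [31.5 46. ]
105 69 y [-69.  -46.3 -26.4] z [37.5 47.4]
150 27 y [-53.7 -47.4 -41.2] z [30.4 34.2]
195 37 y [-87.2 -19.8  -8.8] z [26.7 30.5]
240 37 y [-96.6 -84.5   0.8] z [22.  25.1]
shaker 123 [566.3 225.3 165.8]
jar 977 [664.6 188.2 237.3]
scene marker 163 ((-21.765369415283203, -4.999534606933594), (18.796253204345703, 112.98755645751953), 89.72962188720703) z [15.3 20.6 23.6]
rim ((-2.909088134765625, -2.8296279907226562), (204.98004150390625, 131.78794860839844), 1.3372048139572144)
-45 319 y [-55.9  -0.7  56. ] z [27.1 39.8]
-25 195 y [-57.3  -8.9  58. ] z [31.8 41. ]
0 212 y [-57.2 -20.5  37.3] z [23.9 41. ]
15 165 y [-56.  -17.8  39.5] z [28.4 40.5]
90 140 y [-65.2 -39.9 -23.5] z [32.5 48.5]
105 30 y [-53.2 -36.3 -24.3] z [32.  46.8]
150 56 y [-63.8 -41.6 -27. ] z [28.5 33.3]
195 37 y [-84.8 -12.8  -4.5] z [27.4 29.5]
240 40 y [-93.3  -3.2   5.2] z [18.7 24.7]
shaker 71 [564.8 220.4 165.4]
jar 371 [658.2 182.4 238. ]
```

Marker is flat and centred in the tray, which has not moved. The reacher is flat and clear, and the riser's load is undisturbed.

```bash
python3 -c "
from bench import bot
print(bot.close_job())"
```

```text
the job is handed in; nothing more can be done
None
```

The job is handed in at about 19 s of the 58 s allowed: by the final depth readings, the marker lies flat in the middle of the steel tray and the reacher is flat on the counter, clear of tray and riser. The tray, jar and shaker have not measurably moved.

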